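Park the forming roller behind the sweep-tray gate

TASK

Without picking anything up, swing the little wooden gate open with the fingertips, push the steel roller up the sloped gutter and over its crest so that it rests in the hollow against the two brass pegs of the sweep tray and cannot roll back, then push the gate fully shut behind it. The roller must stay in the gutter all the way, never lifted, and the four other things lying around the gutter must be left where they are.

Things in the scene. Friction and masses are not known exactly. Their poses are not given: they have to be found in the camera images.
- gutter: Dark wooden gutter fixed on the bench, yaw up to 0.4 rad either way. Origin: on the bench surface under it. Local +y runs uphill along its centre line, x across, z up. Channel 46 mm wide; side walls 6 mm thick stand 10 mm above its floor all along. Floor: z = 12 mm at y = -120 mm, rising straight at 5 degrees to the crest, then falling at 9 degrees to the pegs.
- crest (a point): Crest of the channel floor: gutter (0, 72, 28.8) mm. The floor falls from it both ways.
- low_stop (a point): Middle of the upper edge of the crossbar that closes the low end: gutter (0, -113, 22.5) mm. The bar is 12 mm thick, reaching to y = -125 mm; open bench beyond.
- pegs (a point): Top level, midway between the two upright brass pegs that end the hollow: gutter (0, 127, 62) mm; pegs 8 mm thick at x = +-12 mm. They stand in the teak sweep tray round the upper end: x = +-70 mm, y = 73 to 216 mm, rims 28 mm high, smaller pegs 34 mm high beyond y = 160 mm.
- roller: Solid steel roller, 46 mm diameter, 40 mm long, 0.3 to 0.6 kg, lying across the gutter (its own x along the gutter's x), so it rolls along it. Origin at its centre; its y, z axes turn as it rolls. Starts at rest against the low-end bar, centre at gutter y = -95, z = 37 mm; let go on the rise it rolls back there, past the crest it rolls on down to the pegs.
- seat (a point): Where the roller's centre is when it rests in the hollow against the pegs: gutter (0, 100, 47.6) mm.
- gate (a joint): Angle (rad) of the wooden gate on its upright hinge: 0 = shut across the gutter (hard stop), 1.75 = fully open (hard stop). Opens only downhill (clockwise from above); starts at 0 to 0.25. Stays where left (light friction, under 1 N at its end). The roller passes only with the gate at about 1.4 or more.
- gate_hinge (a point): On the gate's hinge axis, half-way up the gate: gutter (-45, 61, 63) mm. Its post is 12 mm thick, 88 mm high.
- gate_end (a point): Free end of the gate, half-way up, 102 mm from the hinge axis. The gate is a wooden panel 8 mm thick, its lower edge 43 mm and its upper edge 83 mm above the bench. Shut, it reaches along the gutter's x from the hinge to x = +57 mm, past the far wall, at y = 61 mm.
- bezel_pusher: Bystander: bezel pusher with rosewood grip and steel shaft, 108 mm long, 30 mm high, lying on the bench. Origin under its middle, shaft along +x.
- bezel_ring: Bystander: small silver ring with a bezel cup, 25 mm, lying flat. Origin under the centre of the ring.
- wax_block: Bystander: carving wax block 70 x 35 x 25 mm. Origin under its centre.
- bur_stand: Bystander: round bronze bur stand, 56 mm diameter, 52 mm high with its burs. Origin under its centre.
Things that resemble listed ones, but are neither listed nor needed, are in the scene too. Leave any pink look-alike of the roller alone.

How it is judged (in metres and radians):
On the way, in this order (a step that is already met when the one before it is completed fails the run):
1. the gate is swung open (value of joint gate above 1.2 rad), for 0.1 s.
2. the roller lies in the hollow against the pegs (y of roller in the frame of gutter between 0.092 and 0.108 m and x of roller in the frame of gutter between -0.012 and 0.012 m and z of roller in the frame of gutter below 0.054 m), for 0.3 s.
At the end, for the whole second after the job is handed in: The roller rests in the hollow against the pegs (centre within 8 mm of the seat along the gutter, within 12 mm across it, axis within 0.2 rad of square, still), and the gate is shut to within 0.1 rad (all of step 2 and linear speed of roller below 0.02 m/s and angle between the x axis of roller and the x axis of gutter, either way round below 0.2 rad and value of joint gate below 0.1 rad); the robot touches nothing.
It fails at once if the roller is lifted 1 to 2 cm off the gutter floor or leaves the gutter (z of roller in the frame of gutter above 0.066 m or (y of roller in the frame of gutter below -0.04 m and z of roller in the frame of gutter above 0.056 m) or x of roller in the frame of gutter above 0.03 m or x of roller in the frame of gutter below -0.03 m or z of roller in the frame of gutter below 0.028 m).
It fails at once if the bezel pusher is moved more than 15 mm (distance of bezel_pusher from where it was at the start of the episode above 0.015 m).
It fails at once if the bezel ring is moved more than 15 mm (distance of bezel_ring from where it was at the start of the episode above 0.015 m).
It fails at once if the wax block is moved more than 15 mm (distance of wax_block from where it was at the start of the episode above 0.015 m).
It fails at once if the bur stand is moved more than 15 mm (distance of bur_stand from where it was at the start of the episode above 0.015 m).
It also fails if it takes over 64 s, if anything falls off the work surface, if the arm or the gripper's body presses on something with over 40 N, if the wrist force passes 120 N, or if a joint passes its speed limit or range.

ROBOT

A 6-joint arm with a two-finger parallel gripper is mounted at the origin on the work surface. World frame = base frame: x ahead of the robot, y to its left, z up, the work surface at z = 0. Lengths are in mm, angles in rad, forces in N, time in s.
With the tool pointing down it reaches from about 300 to 875 mm from the base axis. Payload 6.4 kg.
Tool frame: the origin (TCP) lies between the finger pads; the fingertips stand 8 mm ahead of it and the grasp point (between the pads) lies 11 mm behind it; z points along the fingers, y is the direction in which the jaws open and shut (so a half turn about z gives the same grasp; the last joint's range is limited). The gripper opens to 88 mm and grips with 3 to 60 N. Pads are 18 mm wide; open, the fingers measure 123 mm over their backs; the gripper's body (75 mm by 187 mm) begins 45 mm behind the grasp point.
Start: joints at [-1.521, 0.181, 1.607, -0, 1.354, -0.206], TCP at [145.502, -556.301, 246.714] pointing down, gripper open.
Joint ranges: [-2.99, 2.99], [-0.89, 2.07], [0.3, 2.58], [-1.14, 4.28], [0, 2.63], [-3.12, 3.12]. Speed limits (rad/s): [2.57, 2.57, 3.01, 3.14, 3.14, 3.14].

INTERFACE

Orientations are given as a 3x3 rotation matrix whose columns are the frame's x, y, z axes.
In Python, from bench import robot gives the robot as it stands.
- The arm moves only by the tool jog_arm, never from a script. Its argument "series" is a list of rows, each a list of 5 numbers: the finger opening in cm, from 0 to 8.81, then the shift along the tool's x, y, z in cm, then the turn about the tool's z in degrees. A call has 1 to 12 rows; each row shifts and turns the commanded pose from where the row before left it, along the tool's axes as they then stand; what a row does not reach is not made up. A row lasts 1/12 s, in which the tool goes at most 41.7 mm and 7.16 degrees, less where a joint would pass 70% of its speed; a pose out of reach is approached as far as the arm can. A call with a gripper value outside its range is refused whole. The fingers move at their own pace and stop on an object; "grip_force" is the grip in N (left out, the last holds). Time passes only in rows, so rows that do not move let the fingers close. It gives the time, the measured TCP pose, the force and the opening at its end, in the units of the state.
- robot.read_state(): the state, without advancing time (a new reading comes with each control period).
- robot.read_camera(name): name is "side" or "top" or "wrist"; returns a dict with "img" (480x640x3 uint8, blue, green, red), "z_map" (480x640 float32, mm along the optical axis (not along the pixel's ray), 0 where there is no reading), "fx", "fy", "cx", "cy" (pixels), "position" and "rotation" of the camera in the world. Camera axes: x right, y down, z forward; pixel columns grow to the right and rows downward; lengths in mm; the calibration is good to about 2 mm. The wrist camera is an equidistant fisheye: a pixel r from the principal point sees the ray r / f radians off the axis. A picture is of the moment at which its call begins.
- robot.hand_in(): hands the job in, once; it reports no verdict.
The state is a dict: "time_s": time; "joints": joint angles; "joint_vel": joint speeds; "effort": joint torques, N m; "position": TCP position; "tcp_rot": TCP orientation; "contact_force": force on the tool from outside, world axes, zero at the start; "torque": the same for the moment, N m; "width": finger opening in mm.
Only numpy, scipy, OpenCV 4.12 (cv2) and the standard library are available. Lean on these libraries where they do the work, as an engineer would, in place of code of your own. Each camera call takes 0.05 s, during which the arm holds its last target.

## Working session

There is one attempt and no reset: what is moved stays moved. The work goes in short steps, Python scripts to look and compute and a tool call to move; the robot and the scene stay as the last step left them, time stands still between calls to the robot, and variables do not carry over. Pictures are saved under pics/ and viewed, and the job is handed in when it is done.

Besides the shell and the picture viewer there is one more tool, called after "Call:" by a JSON object that holds its "api" and its "payload". jog_arm: Moves the arm, as the interface text tells. Its arguments: {"type":"object","properties":{"series":{"type":"array","items":{"type":"array","items":{"type":"number"}}},"grip_force":{"type":"number"}},"required":["series"]}

```bash
ls; mkdir -p pics
python3 - <<'E'
from bench import robot
import cv2,numpy as np,pickle
s=robot.read_state();print(s['time_s'],s['position'],s['tcp_rot'],s['contact_force'],s['width'])
for n in ['top','side','wrist']:
    c=robot.read_camera(n);cv2.imwrite(f'pics/{n}0.png',c['img']);pickle.dump(c,open(f'{n}0.pkl','wb'))
    print(n,c['fx'],c['fy'],c['cx'],c['cy'],c['position'],np.round(c['rotation'],3).tolist())
E
```

```text
pics
0.0 [ 145.46219092 -555.76781836  245.83261974] [[ 9.67462174e-01  2.53015669e-01 -1.14190629e-04]
 [ 2.53015501e-01 -9.67460774e-01  1.67559144e-03]
 [ 3.13475935e-04 -1.64996334e-03 -9.99998590e-01]] [ 0.3368919   0.27902364 -0.03087728] 87.91391600755567
top 523.2917891434857 523.2917891434857 324.12147500772073 235.2945241264313 [507.54399682   3.48680212 832.07946409] [[0.001, -0.999, 0.045], [-1.0, 0.0, 0.012], [-0.012, -0.045, -0.999]]
side 548.0040352515472 548.0040352515472 326.1119244743989 237.4978382850479 [219.40700717 488.90130282 425.09966266] [[-0.825, -0.299, 0.479], [-0.564, 0.409, -0.717], [0.019, -0.862, -0.507]]
wrist 371.64829954431775 371.64829954431775 323.4993520461969 239.76540669375376 [ 212.4509453  -538.75858701  383.46014573] [[0.253, -0.931, -0.264], [-0.967, -0.244, -0.069], [-0.001, 0.273, -0.962]]
```

View pics/top0.png

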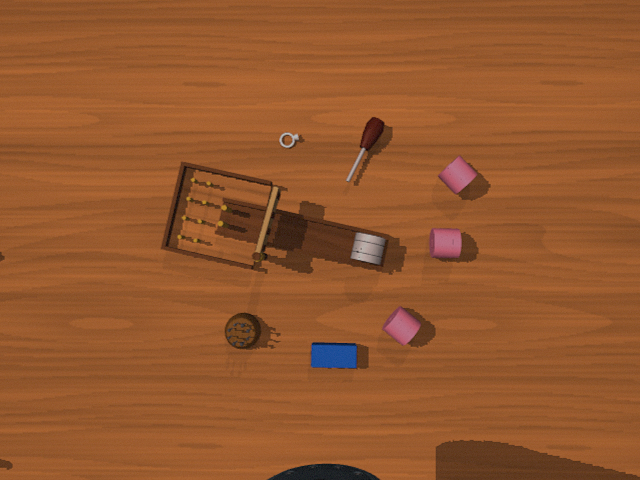

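View pics/side0.png

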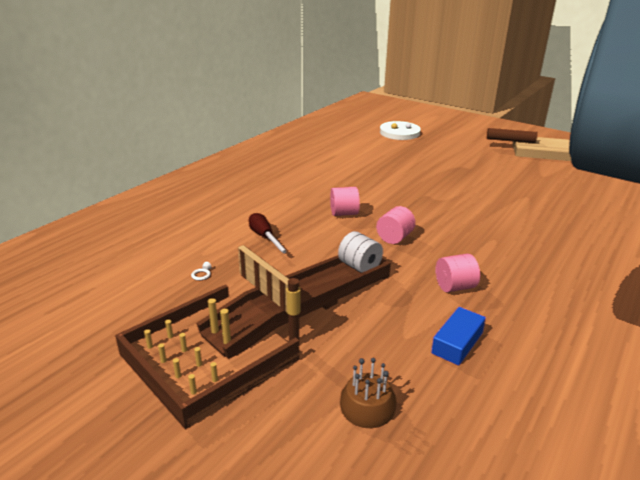

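The top view shows the gutter from the roller at about (368,249) up to the tray at about (220,215). The gate is at (267,225) and its hinge at (260,257). I'll enlarge it.

Run:
```python
import cv2
i=cv2.imread('pics/top0.png')[150:285,155:395]
cv2.imwrite('pics/crop0.png',cv2.resize(i,None,fx=3.3,fy=3.3,interpolation=cv2.INTER_CUBIC))
```

```text
(no output)
```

View pics/crop0.png

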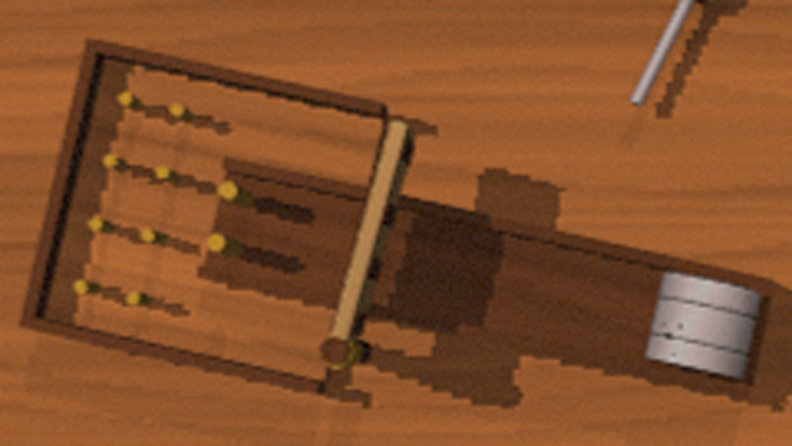

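```bash
cat > h.py <<'E'
import numpy as np,pickle
def proj(c,P):
    p=(np.asarray(P)-c['position'])@np.asarray(c['rotation'])
    return np.stack([c['fx']*p[:,0]/p[:,2]+c['cx'],c['fy']*p[:,1]/p[:,2]+c['cy']],1)
def ray(c,u,v,z):
    d=np.asarray(c['rotation'])@np.array([(u-c['cx'])/c['fx'],(v-c['cy'])/c['fy'],1])
    p=np.asarray(c['position']);return p+d*(z-p[2])/d[2]
def g2w(G,P):
    P=np.atleast_2d(P);c,s=np.cos(G[2]),np.sin(G[2])
    return np.stack([G[0]+c*P[:,0]-s*P[:,1],G[1]+s*P[:,0]+c*P[:,1],P[:,2]],1)
def w2g(G,P):
    P=np.atleast_2d(P);c,s=np.cos(G[2]),np.sin(G[2]);x=P[:,0]-G[0];y=P[:,1]-G[1]
    return np.stack([c*x+s*y,-s*x+c*y,P[:,2]],1)
E
python3 - <<'E'
from h import *
from scipy.optimize import least_squares
c=pickle.load(open('top0.pkl','rb'))
K=[((229,190),(12,127,62)),((217,242),(-12,127,62)),((338,349),(-45,61,88)),((90,40),(70,216,28)),((22,322),(-70,216,28)),((385,104),(70,73,28)),((322,392),(-70,73,28)),((770,287),(29,-125,22.5))]
uv=np.array([k[0] for k in K])/3.3+[155,150]-.35; P=np.array([k[1] for k in K],float)
f=lambda G:(proj(c,g2w(G,P))-uv).ravel()
r=least_squares(f,[500,0,0]);G=r.x;print(G,np.round(r.fun.reshape(-1,2),2).tolist())
pickle.dump(G,open('G.pkl','wb'))
q=lambda u,v,z:w2g(G,ray(c,u/3.3+154.65,v/3.3+149.65,z))[0].round(1)
print('gate end',q(398,122,83),'roller',q(705,327,58))
for n,p in dict(seat=(0,100,47.6),hinge=(-45,61,63),gend=(57,61,63),low=(0,-113,22),roll=(0,-95,37)).items(): print(n,g2w(G,p)[0].round(1))
for n,u,v,z in [('bur',243,331,40),('wax',334,356,25),('ring',288,140,5),('pushertip',348,180,8),('pushergrip',374,130,20),('pink',446,243,40)]:
    w=ray(c,u,v,z);print(n,w.round(0),w2g(G,w)[0].round(0))
E
```

```text
[ 5.43258379e+02  3.92307365e+01 -2.28108388e-01] [[0.42, 0.24], [0.25, 0.24], [-0.73, -0.44], [0.16, -1.28], [-0.83, 1.06], [0.22, -0.09], [-1.72, 0.92], [2.25, -0.69]]
gate end [56.8 58.  83. ] roller [  0.7 -94.   58. ]
seat [565.9 136.6  47.6]
hinge [513.2 108.8  63. ]
gend [612.6  85.8  63. ]
low [517.7 -70.8  22. ]
roll [521.8 -53.3  37. ]
bur [399. 135.  40.] [-162.   61.   40.]
wax [360.  -2.  25.] [-170.  -82.   25.]
ring [697.  71.   5.] [143.  66.   5.]
pushertip [633. -24.   8.] [101. -42.   8.]
pushergrip [709. -65.  20.] [185. -64.  20.]
pink [ 532. -171.   40.] [  36. -207.   40.]
```

Call:
{"api": "jog_arm", "payload": {"series": [[0,0,0,0,-6.9],[0,0,0,0,-6.9],[0,0,0,0,-6.9],[0,0,0,0,-6.9],[0,0,0,0,-6.9],[0,0,0,0,-6.9],[0,0,0,0,-6.9],[0,0,0,0,-6.9],[0,0,0,0,-7.0]]}}

```text
time_s: 0.9
position: [145.5, -556.1, 246.3]
tcp_rot: [[0.222, 0.975, -0.0], [0.975, -0.222, 0.001], [0.001, -0.0, -1.0]]
contact_force: [-0.0, -1.0, 0.5]
width: 30.2
```

```bash
cat >> h.py <<'E'
def where(*targets):
    from bench import robot
    G=pickle.load(open('G.pkl','rb'));s=robot.read_state();p=np.array(s['position']);R=np.array(s['tcp_rot'])
    g=w2g(G,p)[0];g[2]-=8
    yaw=np.degrees(np.arctan2(R[1,0],R[0,0]))
    print('t',round(s['time_s'],2),'tip in gutter',g.round(1),'yaw err(deg, jog this about z)',round(yaw-90-np.degrees(G[2]),2),'F',np.round(s['contact_force'],1),'w',round(s['width'],1))
    for t in targets:
        w=g2w(G,t)[0];w[2]+=8
        print(t,'jog cm',((w-p)@R/10).round(2)); p=w
E
python3 -c "
from h import *
where((40,92,180),(40,92,50))"
```

```text
t 0.9 tip in gutter [-252.8 -669.8  238.3] yaw err(deg, jog this about z) 0.27 F [-0.  -1.   0.5] w 30.2
(40, 92, 180) jog cm [76.04 29.64  5.88]
(40, 92, 50) jog cm [-1.0e-02  0.0e+00  1.3e+01]
```

Call:
{"api": "jog_arm", "payload": {"series": [[0,3.17,1.235,0.245,0],[0,3.17,1.235,0.245,0],[0,3.17,1.235,0.245,0],[0,3.17,1.235,0.245,0],[0,3.17,1.235,0.245,0],[0,3.17,1.235,0.245,0],[0,3.17,1.235,0.245,0],[0,3.17,1.235,0.245,0],[0,3.17,1.235,0.245,0],[0,3.17,1.235,0.245,0],[0,3.17,1.235,0.245,0],[0,3.17,1.235,0.245,0]]}}

```text
time_s: 1.9
position: [376.9, -218.0, 217.2]
tcp_rot: [[0.228, 0.974, 0.0], [0.974, -0.228, -0.0], [-0.0, 0.0, -1.0]]
contact_force: [0.3, -0.8, 0.4]
width: 0.6
```

Call:
{"api": "jog_arm", "payload": {"series": [[0,3.17,1.235,0.245,0],[0,3.17,1.235,0.245,0],[0,3.17,1.235,0.245,0],[0,3.17,1.235,0.245,0],[0,3.17,1.235,0.245,0],[0,3.17,1.235,0.245,0],[0,3.17,1.235,0.245,0],[0,3.17,1.235,0.245,0],[0,3.17,1.235,0.245,0],[0,3.17,1.235,0.245,0],[0,3.17,1.235,0.245,0],[0,0,0,0,0]]}}

```text
time_s: 2.9
position: [589.6, 93.6, 189.4]
tcp_rot: [[0.224, 0.975, 0.0], [0.975, -0.224, 0.002], [0.002, -0.0, -1.0]]
contact_force: [-0.6, 0.5, -0.1]
width: 0.5
```

```bash
python3 -c "
from h import *
where((40,92,110),(40,92,50))"
```

```text
t 2.9 tip in gutter [ 32.8  63.4 181.4] yaw err(deg, jog this about z) 0.13 F [-0.6  0.5 -0.1] w 0.5
(40, 92, 110) jog cm [2.84 0.72 7.15]
(40, 92, 50) jog cm [-0.01  0.    6.  ]
```

Call:
{"api": "jog_arm", "payload": {"series": [[0,1.42,0.36,0,0],[0,1.42,0.36,0,0],[0,0,0,2.4,0],[0,0,0,2.4,0],[0,0,0,2.4,0],[0,0,0,0,0]]}}

```text
time_s: 3.4
position: [598.0, 115.1, 113.5]
tcp_rot: [[0.228, 0.974, -0.008], [0.974, -0.228, 0.0], [-0.002, -0.008, -1.0]]
contact_force: [-0.3, -0.2, -0.6]
width: 0.7
```

Run:
```python
from h import *
from bench import robot
import cv2
c=robot.read_camera('side');cv2.imwrite('pics/side1.png',c['img'])
where((40,92,50))
G=pickle.load(open('G.pkl','rb'))
for th in np.arange(0,1.76,.15):
    d=4+17.5*np.sin(th)+9*abs(np.cos(th));r=75-25*th/1.7
    print(th.round(2),np.round([-45+r*np.cos(th)+d*np.sin(th),61-r*np.sin(th)+d*np.cos(th)],1))
```

```text
t 3.45 tip in gutter [ 37.5  86.5 107.9] yaw err(deg, jog this about z) -0.12 F [-0.3  0.1 -0.3] w 0.5
(40, 92, 50) jog cm [0.55 0.29 5.79]
0.0 [30. 74.]
0.15 [29.3 65.5]
0.3 [27.7 57.1]
0.45 [25.2 49. ]
0.6 [21.6 41.2]
0.75 [17.2 33.9]
0.9 [11.6 27.1]
1.05 [ 5.2 21.1]
1.2 [-2.2 16.1]
1.35 [-10.4  12.2]
1.5 [-19.2   9.8]
1.65 [-26.9   8.7]
```

View pics/side1.png

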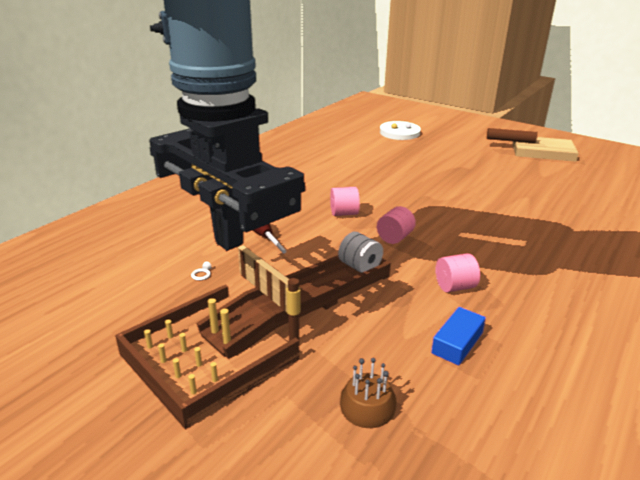

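The closed fingers, at about (230,235), hang uphill of the gate at (265,272). Next I lower them.

Call:
{"api": "jog_arm", "payload": {"series": [[0,0.55,0.29,0,0],[0,0,0,2.0,0],[0,0,0,2.0,0],[0,0,0,1.8,0],[0,0,0,0,0],[0,0,0,0,0]]}}

```text
time_s: 3.95
position: [606.2, 120.0, 61.5]
tcp_rot: [[0.228, 0.974, 0.001], [0.974, -0.228, 0.0], [0.0, 0.001, -1.0]]
contact_force: [-0.3, -0.4, 0.8]
width: 0.7
```

Run:
```python
from h import *
where((30,74,50),(27.7,57,50),(21.6,41,50),(11.6,27,50),(-2.2,16,50),(-19,9,50),(-28,8,50))
```

```text
t 3.95 tip in gutter [43.1 92.9 53.5] yaw err(deg, jog this about z) -0.09 F [-0.3 -0.4  0.8] w 0.7
(30, 74, 50) jog cm [-1.89 -1.31  0.35]
(27.7, 57, 50) jog cm [-1.7  -0.23 -0.  ]
(21.6, 41, 50) jog cm [-1.6  -0.61 -0.  ]
(11.6, 27, 50) jog cm [-1.4 -1.  -0. ]
(-2.2, 16, 50) jog cm [-1.1  -1.38 -0.  ]
(-19, 9, 50) jog cm [-0.7  -1.68 -0.  ]
(-28, 8, 50) jog cm [-0.1 -0.9 -0. ]
```

Call:
{"api": "jog_arm", "payload": {"series": [[0,-0.95,-0.65,0.15,0],[0,-0.95,-0.65,0.15,0],[0,-0.85,-0.1,0,0],[0,-0.85,-0.13,0,0],[0,-0.8,-0.3,0,0],[0,-0.8,-0.3,0,0],[0,-0.7,-0.5,0,0],[0,-0.7,-0.5,0,0],[0,-0.55,-0.7,0,0],[0,-0.55,-0.7,0,0]]}}

```text
time_s: 4.78
position: [543.0, 54.7, 57.3]
tcp_rot: [[0.228, 0.974, -0.0], [0.974, -0.228, 0.0], [0.0, -0.0, -1.0]]
contact_force: [0.1, -0.2, -0.5]
width: 0.3
```

Run:
```python
from h import *
where((-2.2,16,50),(-19,9,50),(-28,8,50))
from bench import robot
import cv2
c=robot.read_camera('side');cv2.imwrite('pics/side2.png',c['img'])
```

```text
t 4.78 tip in gutter [-3.8 15.  49.3] yaw err(deg, jog this about z) -0.09 F [ 0.1 -0.2 -0.5] w 0.3
(-2.2, 16, 50) jog cm [ 0.1   0.16 -0.07]
(-19, 9, 50) jog cm [-0.7  -1.68  0.  ]
(-28, 8, 50) jog cm [-0.1 -0.9  0. ]
```

View pics/side2.png

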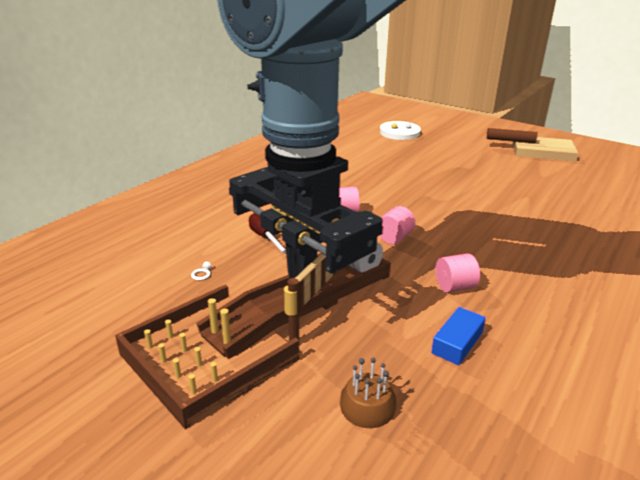

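The gate is most of the way open, running from its hinge post at (293,310) towards (325,270). I'll keep pushing.

Call:
{"api": "jog_arm", "payload": {"series": [[0,-0.3,-0.7,0,0],[0,-0.3,-0.7,0,0],[0,-0.1,-0.5,0,0],[0,0,-0.4,0,0],[0,0,-0.2,0,0],[0,0,0,0,0]]}}

```text
time_s: 5.33
position: [517.4, 54.2, 57.4]
tcp_rot: [[0.227, 0.974, -0.0], [0.974, -0.227, -0.0], [-0.0, -0.0, -1.0]]
contact_force: [0.3, -0.0, 0.4]
width: 0.4
```

Run:
```python
from h import *
where((-28,8,50))
from bench import robot
import cv2
c=robot.read_camera('top');cv2.imwrite('pics/top3.png',cv2.resize(c['img'][150:285,155:395],None,fx=3.3,fy=3.3))
```

```text
t 5.33 tip in gutter [-28.6   8.8  49.4] yaw err(deg, jog this about z) -0.05 F [ 0.3 -0.   0.4] w 0.4
(-28, 8, 50) jog cm [-0.08  0.06 -0.06]
```

View pics/top3.png

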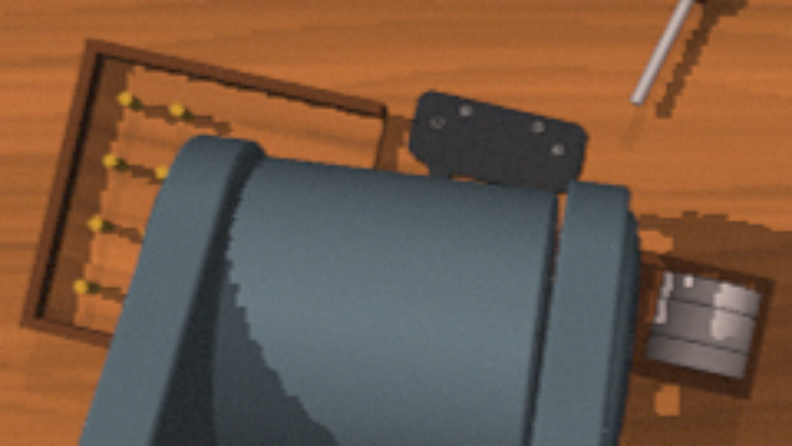

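Call:
{"api": "jog_arm", "payload": {"series": [[0,0,1.0,0,0],[0,0,1.0,-1.0,0],[0,0,0.8,-2.5,0],[0,0,0,-2.5,0],[0,-2.0,0,0,0],[0,-3.0,0,0,0],[0,-3.0,0,0,0],[0,-3.0,0,0,0],[0,-3.0,0,0,0],[0,-1.5,0,0,0],[0,0,0,0,0],[0,0,0,0,0]]}}

```text
time_s: 6.38
position: [510.5, -104.2, 117.5]
tcp_rot: [[0.23, 0.973, 0.0], [0.973, -0.23, 0.0], [0.0, 0.0, -1.0]]
contact_force: [0.4, -0.3, 0.4]
width: 0.5
```

Run:
```python
from h import *
where((0,-145,110),(0,-145,28))
from bench import robot
import cv2
c=robot.read_camera('side');cv2.imwrite('pics/side4.png',c['img'])
```

```text
t 6.38 tip in gutter [   0.5 -147.1  109.5] yaw err(deg, jog this about z) -0.2 F [ 0.4 -0.3  0.4] w 0.5
(0, -145, 110) jog cm [ 0.21 -0.05 -0.05]
(0, -145, 28) jog cm [-0.  -0.   8.2]
```

View pics/side4.png

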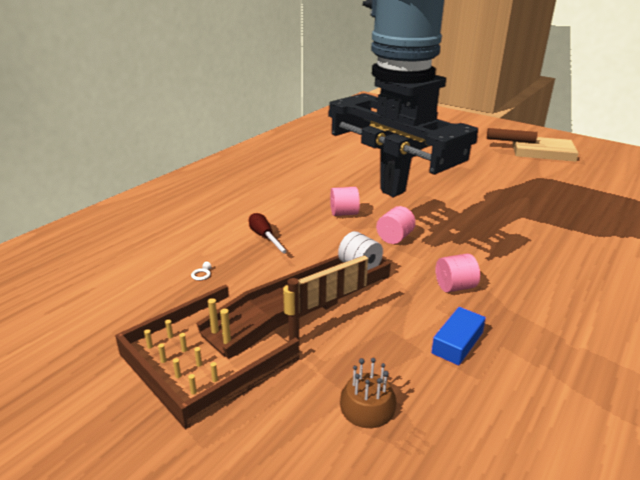

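The gate is open, with its free end at about (366,262). I'll check the angle by projection.

Run:
```python
from h import *
c=pickle.load(open('side0.pkl','rb'));G=pickle.load(open('G.pkl','rb'))
for th in (1.4,1.5,1.6,1.7,1.75): print(th,proj(c,g2w(G,[(-45+102*np.cos(th),61-102*np.sin(th),83),(-45,61,88)])).round(0).tolist())
```

```text
1.4 [[349.0, 247.0], [294.0, 282.0]]
1.5 [[356.0, 250.0], [294.0, 282.0]]
1.6 [[362.0, 253.0], [294.0, 282.0]]
1.7 [[368.0, 257.0], [294.0, 282.0]]
1.75 [[371.0, 259.0], [294.0, 282.0]]
```

Call:
{"api": "jog_arm", "payload": {"series": [[0,0.2,0,1.6,0.2],[0,0,0,2.0,0],[0,0,0,2.0,0],[0,0,0,1.6,0],[0,0,0,0.9,0],[0,0,0,0,0],[0,0,0,0,0]]}}

```text
time_s: 7.02
position: [510.5, -100.5, 36.3]
tcp_rot: [[0.23, 0.973, -0.001], [0.973, -0.23, 0.0], [0.0, -0.001, -1.0]]
contact_force: [0.1, -0.3, 0.9]
width: 0.4
```

Run:
```python
from h import *
where((0,-128,28),(0,72-36,42))
from bench import robot
import cv2
c=robot.read_camera('side');cv2.imwrite('pics/side5.png',cv2.resize(c['img'][150:350,250:490],None,fx=3,fy=3))
```

```text
t 7.02 tip in gutter [  -0.3 -143.6   28.3] yaw err(deg, jog this about z) -0.21 F [ 0.1 -0.3  0.9] w 0.4
(0, -128, 28) jog cm [1.56 0.02 0.03]
(0, 36, 42) jog cm [16.4  -0.06 -1.4 ]
```

View pics/side5.png

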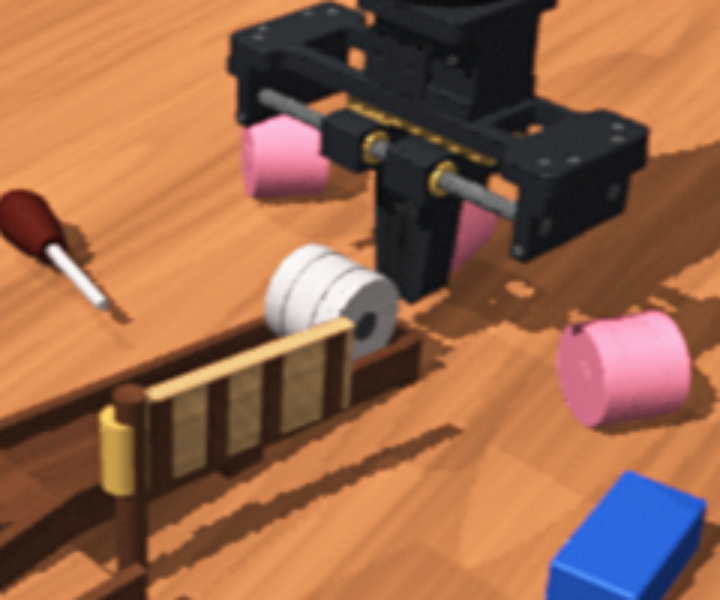

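The gate is at about 1.7 rad and the fingers are just behind the roller. I'll push slowly uphill, raising the tool along the slope.

Call:
{"api": "jog_arm", "payload": {"series": [[0,0.7,0,0,0],[0,0.5,0,0,0],[0,0.4,0,0,0],[0,0.5,0,-0.04,0],[0,0.6,0,-0.05,0],[0,0.7,0,-0.06,0],[0,0.8,0,-0.07,0],[0,0.8,0,-0.07,0],[0,0.8,0,-0.07,0],[0,0.8,0,-0.07,0],[0,0.8,0,-0.07,0],[0,0.8,0,-0.07,0]]}}

```text
time_s: 8.07
position: [530.7, -22.5, 43.6]
tcp_rot: [[0.23, 0.973, 0.003], [0.973, -0.23, -0.003], [-0.002, 0.003, -1.0]]
contact_force: [-2.1, -5.3, 5.4]
width: 0.2
```

Run:
```python
from h import *
where((0,72-36,42))
from bench import robot
import cv2
c=robot.read_camera('side');cv2.imwrite('pics/side6.png',cv2.resize(c['img'][150:350,250:490],None,fx=3,fy=3))
```

```text
t 8.07 tip in gutter [  1.7 -63.   35.6] yaw err(deg, jog this about z) -0.25 F [-2.1 -5.3  5.4] w 0.2
(0, 36, 42) jog cm [ 9.9  -0.21 -0.66]
```

View pics/side6.png

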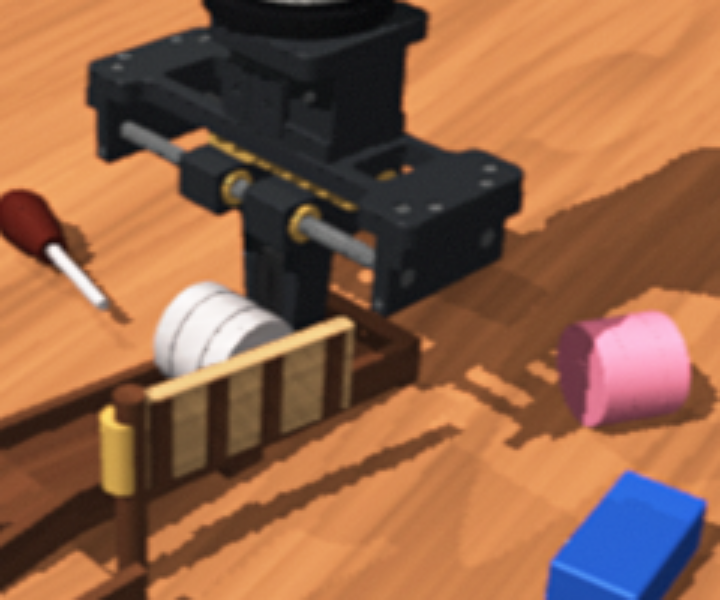

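Call:
{"api": "jog_arm", "payload": {"series": [[0,0.8,-0.02,-0.05,0],[0,0.8,-0.02,-0.05,0],[0,0.8,-0.02,-0.05,0],[0,0.8,-0.02,-0.05,0],[0,0.8,-0.02,-0.05,0],[0,0.8,-0.02,-0.05,0],[0,0.8,0,-0.05,0],[0,0.8,0,-0.05,0],[0,0.8,0,-0.05,0],[0,0.7,0,-0.05,0],[0,0.6,0,-0.05,0],[0,0.5,0,-0.05,0]]}}

```text
time_s: 9.12
position: [549.2, 66.6, 48.4]
tcp_rot: [[0.231, 0.973, 0.0], [0.973, -0.231, -0.001], [-0.001, 0.001, -1.0]]
contact_force: [-0.8, -5.4, 5.0]
width: 0.5
```

Run:
```python
from h import *
where((0,72-30,42))
from bench import robot
import cv2
c=robot.read_camera('side');cv2.imwrite('pics/side7.png',cv2.resize(c['img'][180:380,190:430],None,fx=3,fy=3))
```

```text
t 9.12 tip in gutter [-0.4 28.  40.4] yaw err(deg, jog this about z) -0.26 F [-0.8 -5.4  5. ] w 0.5
(0, 42, 42) jog cm [ 1.4   0.04 -0.16]
```

View pics/side7.png

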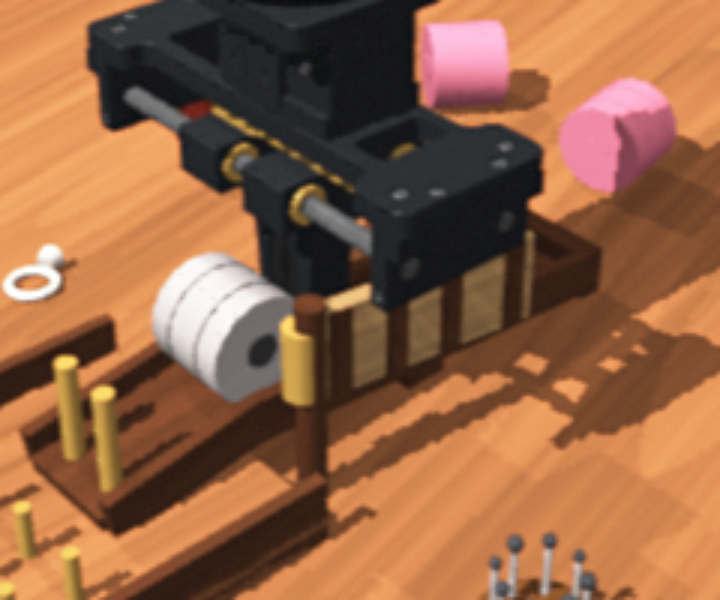

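The roller is just short of the crest, at y of about 60. I'll push it over slowly.

Call:
{"api": "jog_arm", "payload": {"series": [[0,0.3,0,-0.03,0],[0,0.3,0,-0.03,0],[0,0.3,0,0,0],[0,0.3,0,0,0],[0,0.3,0,0,0],[0,0.3,0,0,0],[0,0.2,0,0,0],[0,0,0,0,0],[0,0,0,0,0],[0,0,0,0,0],[0,0,0,0,0],[0,0,0,0,0]]}}

```text
time_s: 10.17
position: [553.5, 85.7, 48.6]
tcp_rot: [[0.231, 0.973, -0.0], [0.973, -0.231, 0.0], [0.0, -0.0, -1.0]]
contact_force: [-0.3, -0.2, 0.0]
width: 0.8
```

Run:
```python
from h import *
where((0,72-30,42))
from bench import robot
import cv2
c=robot.read_camera('side');cv2.imwrite('pics/side8.png',cv2.resize(c['img'][180:380,190:430],None,fx=3,fy=3))
```

```text
t 10.17 tip in gutter [-0.6 47.6 40.6] yaw err(deg, jog this about z) -0.28 F [-0.3 -0.2  0. ] w 0.8
(0, 42, 42) jog cm [-0.55  0.06 -0.14]
```

View pics/side8.png

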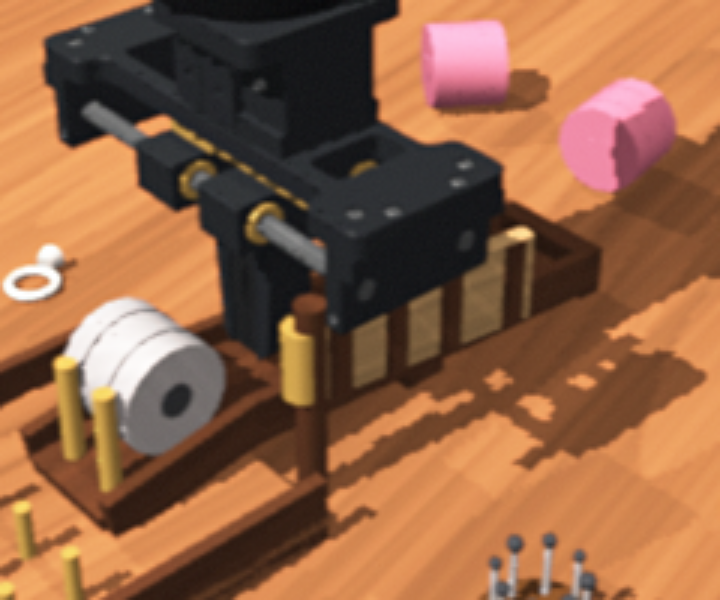

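The roller is resting against the pegs. I'll retreat, lift, and cross to the outer side of the gate.

Call:
{"api": "jog_arm", "payload": {"series": [[0,-1.0,0,-0.3,0],[0,-1.5,0,-0.7,0],[0,-1.0,0,-2.0,0],[0,0,0,-2.5,0],[0,0,0,-2.0,0],[0,-0.8,-2.0,0,0],[0,-0.8,-2.5,0,0],[0,-0.7,-2.5,0,0],[0,0,-2.0,0,0],[0,0,-0.7,0,0],[0,0,0,0,0],[0,0,0,0,0]]}}

```text
time_s: 11.22
position: [446.7, 51.3, 124.3]
tcp_rot: [[0.231, 0.973, 0.002], [0.973, -0.231, -0.0], [0.0, 0.002, -1.0]]
contact_force: [1.1, 0.4, -0.8]
width: 0.6
```

Run:
```python
from h import *
where((-97,-10,110),(-97,-10,51))
from bench import robot
import cv2
c=robot.read_camera('side');cv2.imwrite('pics/side9.png',c['img'])
for th in np.arange(1.7,-0.01,-.17):
    d=4+17.5*np.sin(th)+9*abs(np.cos(th));r=75
    print(th.round(2),np.round([-45+r*np.cos(th)-d*np.sin(th),61-r*np.sin(th)-d*np.cos(th)],1))
```

```text
t 11.22 tip in gutter [-96.7 -10.1 116.3] yaw err(deg, jog this about z) -0.28 F [ 1.1  0.4 -0.8] w 0.6
(-97, -10, 110) jog cm [ 0.01 -0.03  0.63]
(-97, -10, 51) jog cm [-0.   -0.01  5.9 ]
1.7 [-77.  -10.5]
1.53 [-63.8 -14.8]
1.36 [-51.8 -17.2]
1.19 [-39.  -17.4]
1.02 [-25.9 -15.3]
0.85 [-12.8 -10.6]
0.68 [-0.5 -3.3]
0.51 [10.5  6.6]
0.34 [19.6 18.7]
0.17 [26.2 32.7]
0.0 [30. 48.]
```

View pics/side9.png

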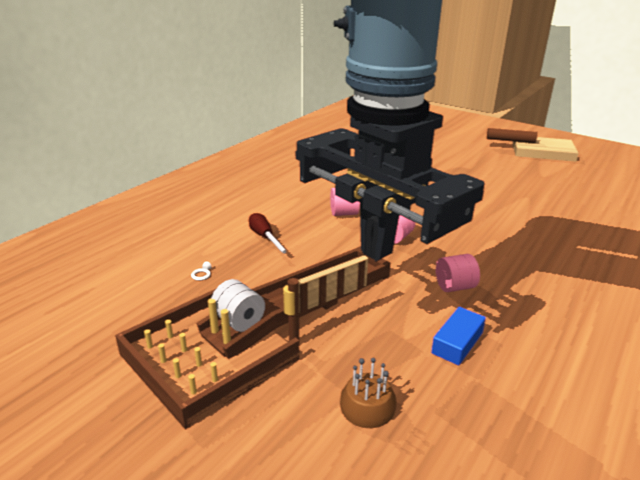

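Call:
{"api": "jog_arm", "payload": {"series": [[0,0,0,1.5,0.2],[0,0,0,2.0,0],[0,0,0,1.8,0],[0,0,0,1.2,0],[0,0,0,0,0],[0,0,1.0,0,0],[0,-0.2,1.0,0,0],[0,-0.25,0.7,0,0],[0,-0.2,0.7,0,0],[0,-0.1,0.6,0,0],[0,0,0.6,0,0],[0,0,0.6,0,0]]}}

```text
time_s: 12.27
position: [495.2, 31.9, 58.9]
tcp_rot: [[0.234, 0.972, 0.0], [0.972, -0.234, -0.0], [0.0, 0.0, -1.0]]
contact_force: [-0.3, 0.7, 0.6]
width: 0.6
```

Run:
```python
from h import *
where((-39,-17,51),(-26,-15,51),(-13,-10.5,51),(-.5,-3.3,51),(10.5,6.6,51),(19.6,18.7,51),(26,32.7,51),(30,48,51))
```

```text
t 12.27 tip in gutter [-45.1 -18.   50.9] yaw err(deg, jog this about z) -0.49 F [-0.3  0.7  0.6] w 0.6
(-39, -17, 51) jog cm [ 0.1   0.61 -0.01]
(-26, -15, 51) jog cm [0.21 1.3  0.  ]
(-13, -10.5, 51) jog cm [0.46 1.3  0.  ]
(-0.5, -3.3, 51) jog cm [0.73 1.24 0.  ]
(10.5, 6.6, 51) jog cm [1.   1.09 0.  ]
(19.6, 18.7, 51) jog cm [1.22 0.9  0.  ]
(26, 32.7, 51) jog cm [1.41 0.63 0.  ]
(30, 48, 51) jog cm [1.53 0.39 0.  ]
```

Call:
{"api": "jog_arm", "payload": {"series": [[0,0.05,0.6,0,-0.5],[0,0.1,0.65,0,0],[0,0.1,0.65,0,0],[0,0.23,0.65,0,0],[0,0.23,0.65,0,0],[0,0.37,0.62,0,0],[0,0.37,0.62,0,0],[0,0.5,0.55,0,0],[0,0.5,0.55,0,0],[0,0.6,0.45,0,0],[0,0.6,0.45,0,0],[0,0,0,0,0]]}}

```text
time_s: 13.27
position: [566.7, 54.1, 58.9]
tcp_rot: [[0.225, 0.974, 0.001], [0.974, -0.225, 0.0], [0.0, 0.001, -1.0]]
contact_force: [-0.1, -0.5, -0.5]
width: 0.8
```

Run:
```python
from h import *
where((26,32.7,51),(30,48,51))
from bench import robot
import cv2
c=robot.read_camera('side');cv2.imwrite('pics/side10.png',c['img'])
```

```text
t 13.27 tip in gutter [19.5 19.8 50.9] yaw err(deg, jog this about z) 0.07 F [-0.1 -0.5 -0.5] w 0.8
(26, 32.7, 51) jog cm [ 1.29  0.65 -0.01]
(30, 48, 51) jog cm [1.53 0.4  0.  ]
```

View pics/side10.png

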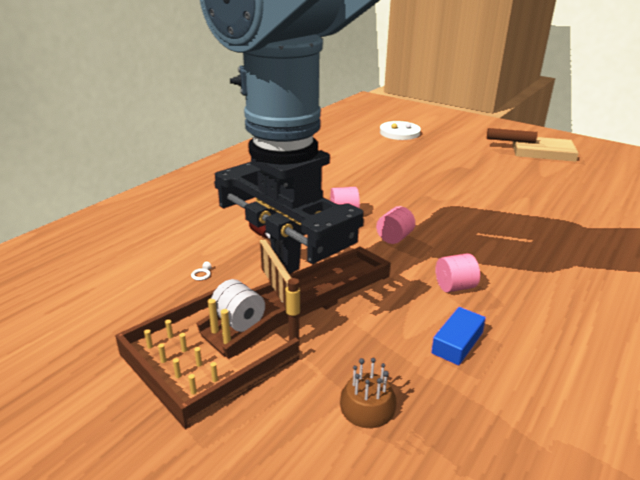

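The gate is nearly shut, running from its post at (293,300) to (265,250). I'll finish slowly.

Call:
{"api": "jog_arm", "payload": {"series": [[0,0.65,0.33,0,0],[0,0.65,0.33,0,0],[0,0.5,0.1,0,0],[0,0.4,0.1,0,0],[0,0.3,0.1,0,0],[0,0.2,0,0,0],[0,0,0,0,0]]}}

```text
time_s: 13.9
position: [581.1, 77.8, 58.7]
tcp_rot: [[0.225, 0.974, 0.0], [0.974, -0.225, 0.0], [0.0, 0.0, -1.0]]
contact_force: [-0.1, -0.2, 0.1]
width: 0.6
```

Run:
```python
from h import *
where((30,48,51))
```

```text
t 13.9 tip in gutter [28.2 46.1 50.7] yaw err(deg, jog this about z) 0.05 F [-0.1 -0.2  0.1] w 0.6
(30, 48, 51) jog cm [ 0.19  0.18 -0.03]
```

Call:
{"api": "jog_arm", "payload": {"series": [[0,0.1,0,0,0],[0,0.1,0,0,0],[0,0.05,0,0,0],[0,0,0,0,0]]}}

```text
time_s: 14.23
position: [581.5, 79.6, 58.7]
tcp_rot: [[0.226, 0.974, -0.0], [0.974, -0.226, -0.0], [-0.0, 0.0, -1.0]]
contact_force: [-0.5, -1.1, -0.1]
width: 0.4
```

Call:
{"api": "jog_arm", "payload": {"series": [[0,0.1,0,0,0],[0,0.05,0,0,0],[0,0,0,0,0]]}}

```text
time_s: 14.48
position: [581.5, 79.7, 58.7]
tcp_rot: [[0.226, 0.974, -0.001], [0.974, -0.226, -0.002], [-0.002, -0.001, -1.0]]
contact_force: [-1.8, -7.3, 1.9]
width: 0.5
```

The force has risen to about 7.5 N with no further motion, so the gate is on its hard stop. I'll back straight off and lift clear.

Call:
{"api": "jog_arm", "payload": {"series": [[0,-0.5,0,0,0],[0,-1.5,0,0,0],[0,-2.0,0,0,0],[0,-1.0,0,-1.5,0],[0,0,0,-3.0,0],[0,0,0,-3.0,0],[0,-3.0,0,-3.0,0],[0,-4.0,0,-1.0,0],[0,-4.0,0,0,0],[0,-4.0,-2.0,0,0],[0,-3.5,-2.0,0,0],[0,-2.0,-1.0,0,0]]}}

```text
time_s: 15.48
position: [475.3, -155.2, 173.1]
tcp_rot: [[0.227, 0.974, -0.001], [0.974, -0.227, -0.0], [-0.0, -0.001, -1.0]]
contact_force: [0.4, -1.7, -0.3]
width: 0.5
```

Call:
{"api": "jog_arm", "payload": {"series": [[0,-3.5,-1.5,0,0],[0,-3.5,-1.5,0,0],[0,-3.5,-1.5,0,0],[0,-3.0,-1.0,0,0],[0,-1.0,0,0,0],[0,0,0,0,0],[0,0,0,0,0],[0,0,0,0,0]]}}

```text
time_s: 16.15
position: [392.0, -280.7, 173.0]
tcp_rot: [[0.225, 0.974, 0.0], [0.974, -0.225, 0.001], [0.001, -0.0, -1.0]]
contact_force: [0.1, 0.8, 0.3]
width: 0.6
```

Run:
```python
from h import *
where()
from bench import robot
import cv2
c=robot.read_camera('top');cv2.imwrite('pics/top11.png',c['img']);cv2.imwrite('pics/top11c.png',cv2.resize(c['img'][150:285,155:395],None,fx=3.3,fy=3.3,interpolation=cv2.INTER_CUBIC))
c=robot.read_camera('side');cv2.imwrite('pics/side11.png',c['img'])
```

```text
t 16.15 tip in gutter [ -75.  -345.8  165. ] yaw err(deg, jog this about z) 0.07 F [0.1 0.8 0.3] w 0.6
```

View pics/top11c.png

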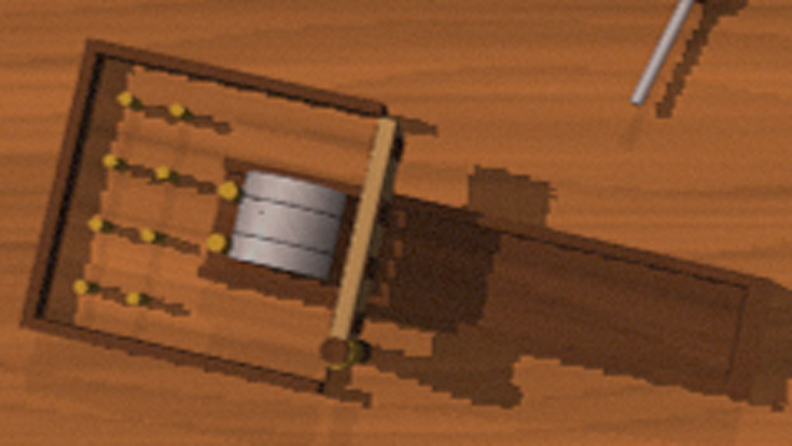

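View pics/side11.png

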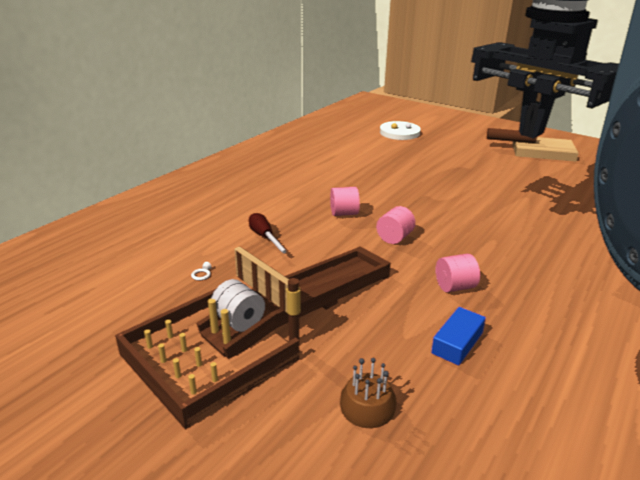

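The gate's free end has moved from crop pixel (398,122) to (388,120), so it is shut. The roller at (288,225) touches both pegs, and the bystanders look unmoved.

Run:
```python
from h import *
c=pickle.load(open('top0.pkl','rb'));G=pickle.load(open('G.pkl','rb'))
q=lambda u,v,z:w2g(G,ray(c,u/3.3+154.65,v/3.3+149.65,z))[0].round(1)
print('end',q(388,120,83),'roller',q(288,225,69))
from bench import robot
print(robot.hand_in())
```

```text
end [56.6 62.5 83. ] roller [ 2.6 96.9 69. ]
the job is handed in; nothing more can be done
None
```

I finished the task and handed it in at about 16 s; the hand-in reports no verdict.

- **Moves:** With the closed fingertips I swung the gate open to about 1.7 rad. I pushed the roller up the gutter and over the crest, and it rolled down against the two pegs. I then pushed the gate back until it met its hard stop at about 7.5 N and drew the arm well clear.
- **Last checks:** In the top image the gate's free end is at gutter y = 62.5 mm, where fully shut is 61 mm. The roller is at about x = 2.6, y = 97 mm, touching both pegs and square to the gutter. By eye, the four bystanders and the pink look-alikes are where they started. The force reading was near zero.
- **Disagreements:** The fitted gutter pose left errors of up to about 2 pixels, roughly 3 mm. That accounts for the 1 to 3 mm offsets from the nominal positions. No check failed.

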